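# Turn the dish turntable to its tall index post and lock it

## Robot

A 6-joint arm with a two-finger parallel gripper is mounted at the origin on a cart in front of the work surface, level with it; the furniture and walls round the work are solid. World frame = base frame: x ahead of the robot, y to its left, z up, the work surface at z = 0. Lengths are in m, angles in rad, forces in N, time in s.
With the tool pointing down it reaches from about 0.35 to 0.775 m from the base axis. Payload 5.5 kg.
Tool frame: the origin (TCP) lies on the centre line of the jaws, within the pads' length; the fingertips stand 17 mm ahead of it and the grasp point (between the pads) lies 2 mm behind it; z points along the fingers, y is the direction in which the jaws open and shut (so a half turn about z gives the same grasp; the last joint's range is limited). The gripper opens to 85 mm and grips with 20 to 120 N. Pads are 22 mm wide; open, the fingers measure 114 mm over their backs; the gripper's body (76 mm by 85 mm) begins 54 mm behind the grasp point. The pads swing forward as they close: fully open they stand 13 mm farther back than shut.
Start: joints at [1.095, 0.313, 0.046, 1.304, 0, 1.431], TCP at [0.19, 0.543, 0.248] pointing down, gripper open.
Joint ranges: [-2.76, 2.76], [-0.86, 1.69], [-1.03, 1.26], [-2.2, 2.34], [-1.47, 1.5], [-3.14, 3.14]. Speed limits (rad/s): [2.57, 2.57, 3.14, 3.14, 3.14, 3.14].

## Interface

Orientations are given as a unit quaternion [w, x, y, z].
In Python, from workcell import env gives the robot as it stands.
- The arm moves only by the tool servo_tool, never from a script. Its argument "increments" is a list of rows, each an object of numbers: "claw": the closure, from 0 (fully open) to 1 (shut); "x", "y", "z": the shift along the world's x, y, z in units of 25 mm (1.0 is 25 mm); "ax", "ay", "az": the turn, a rotation vector about the world's x, y, z in units of 8 degrees (1.0 is 8 degrees). A call has 1 to 5 rows; each row shifts and turns the commanded pose from where the row before left it; what a row does not reach is not made up. A row lasts 1/10 s, in which the tool goes at most 50 mm and 8.59 degrees, less where a joint would pass 70% of its speed; a pose out of reach is approached as far as the arm can. A call is refused whole if a number of a shift passes 1 or a number of a turn 1, either way. A call with a gripper value outside its range is refused whole. The fingers move at their own pace and stop on an object; "newtons" is the grip in N (left out, the last holds). Time passes only in rows, so rows that do not move let the fingers close. It gives the time, the measured TCP pose, the force and the opening at its end, in the units of the state.
- env.get_state(): the state, without advancing time (a new reading comes with each control period).
- env.read_camera(name): name is "scene" or "top" or "wrist"; returns the picture (384x512x3 uint8, red, green, blue); there is no depth.
- env.calibration(name): a dict with "K" (3x3 intrinsics, pixels), "world_to_cam" (4x4, takes a point from world to camera coordinates). Camera axes: x right, y down, z forward; pixel columns grow to the right and rows downward; lengths in m; the calibration is good to about 2 mm. The wrist camera is an equidistant fisheye: a pixel r from the principal point sees the ray r / f radians off the axis. A picture is of the moment at which its call begins: read the wrist's pose just before it. calibration takes no time and is no camera call; for the wrist camera it gives the pose at the moment of the call.
- env.hand_in(): hands the job in, once; it reports no verdict.
The state is a dict: "clock": time; "joint_pos": joint angles; "qvel": joint speeds; "tau": joint torques, N m; "tcp_pos": TCP position; "orientation": TCP orientation; "wrist_force": force on the tool from outside, world axes, zero at the start; "ft_torque": the same for the moment, N m; "finger_gap": finger opening in m.
Only numpy, scipy, OpenCV 4.12 (cv2) and the standard library are available. Lean on these libraries where they do the work, as an engineer would, in place of code of your own. Each camera call takes 0.05 s, during which the arm holds its last target.

## Task

Push the pointer arm (or a spoke) of the little turntable round with a fingertip until the arrow points straight at the tall index post, not the short one. Then push the black lock lever round with a fingertip as far as it goes, to its stop. The open dish rides on the turntable: do not touch it or lift it, and leave the bottle, the flat dish and the vial beside the turntable where they are.

Things in the scene. Friction and masses are not known exactly. Their poses are not given: they have to be found in the camera images.
- foot: Fixed foot of the dish turntable: round grey plate 250 mm across, 8 mm thick, bolted to the bench; origin at the centre of its underside, on the work surface. Its -x points roughly at the robot, where small tick marks are engraved and the two index posts stand; the lock lever stands on its +y side (left). A microscope stands on the bench to the left.
- table_axis (a point): On the turntable's upright turning axis, 28 mm above the work surface. A white plate 88 mm across turns here, 22 to 28 mm up, with a round lip (74 mm across, 33 mm up) that holds a dish. Four level bars 8 mm wide stand out at right angles, 23 to 39 mm up: the pointer arm with an arrow tip, and three plain spokes with ball ends reaching 82 mm from the axis.
- table (a joint): Angle of the turntable, rad, growing anticlockwise seen from above, stops at -2.6 and 2.6; at 0 the pointer arm points along the foot's -x, roughly at the robot; the two posts stand about 1.0 and -1.0 rad from there. It turns stiffly (about 0.1 N m, so 1 to 2 N at the arm) and stays where it is left.
- pointer_tip (a point): Tip of the arrow on the pointer arm, 98 mm from the turning axis, 31 mm above the work surface; the point's x axis points outward along the arm, z up. The pointer arm is a steel bar 8 mm wide (up to 80 mm from the axis) ending in an arrowhead cone 22 mm wide. The bare bar can be pushed on either side from 45 to 78 mm from the axis.
- tall_post_axis (a point): The tall index post: a plain steel pin of 9 mm diameter, 48 mm tall (top 56 mm above the work surface), with a 17 mm collar at its foot, fixed upright on the foot plate 114.5 mm from the turning axis, left or right on the robot's side. The point lies on the post's axis, 8 mm above the work surface.
- short_post_axis (a point): The short index post, same pin but only 20 mm tall (top 28 mm above the work surface), fixed on the foot 114.5 mm from the turning axis, on the other side. The point lies on its axis, 8 mm above the work surface.
- lock (a joint): Angle of the black lock lever about its upright pivot, rad: near 0 = unlocked, lever standing outward; 1.2 = locked, against its stop pin (6 mm thick, 30 mm high, on the foot); it grows anticlockwise seen from above, turns with about 1 to 2 N at its end and stays where it is left.
- lock_pivot (a point): Point on the upright axis of the lock lever, 31 mm above the work surface, on the foot 113 mm from the turning axis.
- lock_end (a point): Centre of the round free end of the lock lever, 46 mm from its pivot, 31 mm above the work surface. The lever is a black bar 9 mm wide with a round end of 13 mm diameter, 22 to 40 mm above the work surface; its hub at the pivot is 22 mm across and up to 44 mm high. The point's x axis points outward along the lever.
- plant_dish: Open clear plastic dish with small plantlets, 62 mm diameter, 23 mm high, standing loose in the turntable's lip; origin at the centre of its underside, 28 mm above the work surface. Not to be touched or lifted.
- amber_bottle: Loose brown bottle with black cap, 38 mm diameter, 68 mm high, on the bench to the right behind the turntable; origin at the centre of its underside. To be left alone.
- flat_dish: Loose shallow plastic dish, 62 mm diameter, 14 mm high, on the bench to the left in front of the turntable; origin at the centre of its underside. To be left alone.
- vial: Loose glass vial with screw cap, 23 mm diameter, 72 mm high, standing on the bench straight behind the turntable; origin at the centre of its underside. To be left alone.

How it is judged:
By the outcome, as a careful person would: the job done as asked, in the order asked, and still so for the second after the job is handed in, with the robot touching nothing.
It also fails if it takes over 51 s, if anything falls off the work surface, if the arm or the gripper's body presses on something with over 40 N, if the wrist force passes 120 N, or if a joint passes its speed limit or range.

## Working session

There is one attempt and no reset: what is moved stays moved. The work goes in short steps, Python scripts to look and compute and a tool call to move; the robot and the scene stay as the last step left them, time stands still between calls to the robot, and variables do not carry over. Pictures are saved under pics/ and viewed, and the job is handed in when it is done.

Besides the shell and the picture viewer there is one more tool, called after ">>>" in YAML: its name, and indented under it one key for each argument. servo_tool: Moves the arm, as the interface text tells. Its arguments: {"type":"object","properties":{"increments":{"type":"array"},"newtons":{"type":"number"}},"required":["increments"]}

```bash
mkdir -p pics; ls
python3 - <<'E'
from workcell import env
import cv2
s=env.get_state();print(s)
for n in("scene","top","wrist"):
    c=env.calibration(n);print(n,c)
    cv2.imwrite(f"pics/{n}0.png",env.read_camera(n)[:,:,::-1])
E
```

```text
pics
{'clock': 0.0, 'joint_pos': array([ 1.09543748e+00,  3.14018018e-01,  4.49515883e-02,  1.30360314e+00,
       -1.08236775e-05,  1.43119813e+00]), 'qvel': array([ 3.53355537e-04,  7.97225218e-04,  7.73880869e-04,  2.49944192e-04,
        7.34053839e-05, -3.74480196e-05]), 'tau': array([ 9.82352722e-04, -4.80622029e+01,  2.98533833e+01,  1.93255325e-02,
       -2.12995114e-04, -6.07149531e-06]), 'tcp_pos': array([0.18923765, 0.54244387, 0.24738763]), 'orientation': array([-2.78315679e-04,  1.67092773e-01,  9.85940733e-01, -8.94329186e-04]), 'wrist_force': array([0.39293386, 0.19372185, 0.00047763]), 'ft_torque': array([ 0.01342562, -0.02000782, -0.0001424 ]), 'finger_gap': 0.08518866222972905}
scene {'K': array([[430.03710282,   0.        , 266.83014372],
       [  0.        , 430.03710282, 190.10264599],
       [  0.        ,   0.        ,   1.        ]]), 'world_to_cam': array([[ 0.66708321, -0.7449544 , -0.00655214, -0.33396722],
       [-0.32814961, -0.28592907, -0.90031239,  0.24233753],
       [ 0.66881823,  0.60273336, -0.43519498,  0.57709466],
       [ 0.        ,  0.    
[... 190 characters left out ...]
     ]]), 'world_to_cam': array([[-0.0210473 , -0.9997559 ,  0.00672001,  0.02750197],
       [-0.98354553,  0.01949879, -0.17960508,  0.55517178],
       [ 0.17943021, -0.01038963, -0.98371584,  0.88319258],
       [ 0.        ,  0.        ,  0.        ,  1.        ]])}
wrist {'K': array([[297.31863964,   0.        , 256.18258742],
       [  0.        , 297.31863964, 192.61838869],
       [  0.        ,   0.        ,   1.        ]]), 'world_to_cam': array([[ 0.32889473,  0.94436439, -0.00204017, -0.57365496],
       [ 0.89647016, -0.31153383,  0.31509987, -0.04237545],
       [ 0.29693352, -0.10546364, -0.94905632,  0.37962891],
       [ 0.        ,  0.        ,  0.        ,  1.        ]])}
```

View pics/scene0.png

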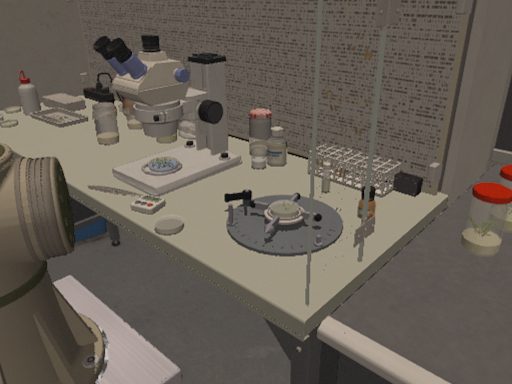

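View pics/top0.png

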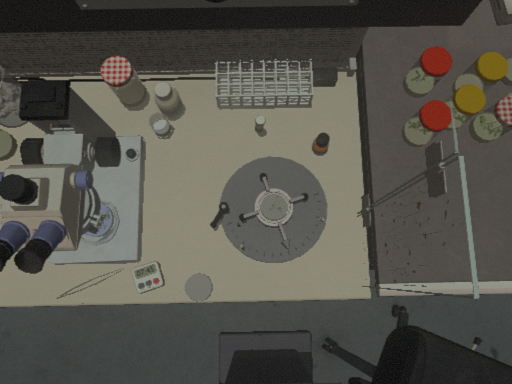

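View pics/wrist0.png

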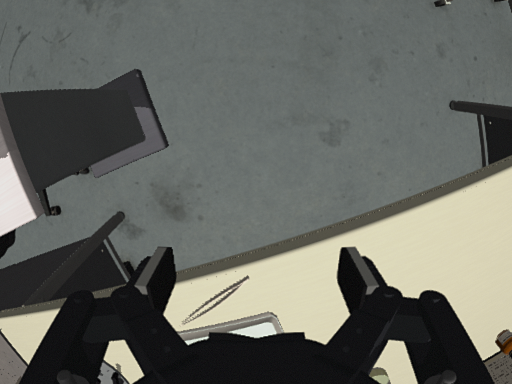

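The top view shows the turntable at about (273,208), with the pointer heading down to (286,247). The lever is at the left, running from (224,207) to (214,226). I'll enlarge both views.

Run:
```python
import cv2
t=cv2.imread("pics/top0.png")[150:270,200:340]
cv2.imwrite("pics/topc.png",cv2.resize(t,None,fx=5,fy=5,interpolation=cv2.INTER_CUBIC))
t=cv2.imread("pics/scene0.png")[170:260,210:360]
cv2.imwrite("pics/scenec.png",cv2.convertScaleAbs(cv2.resize(t,None,fx=5,fy=5,interpolation=cv2.INTER_CUBIC),alpha=1.3))
```

```text
(no output)
```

View pics/topc.png

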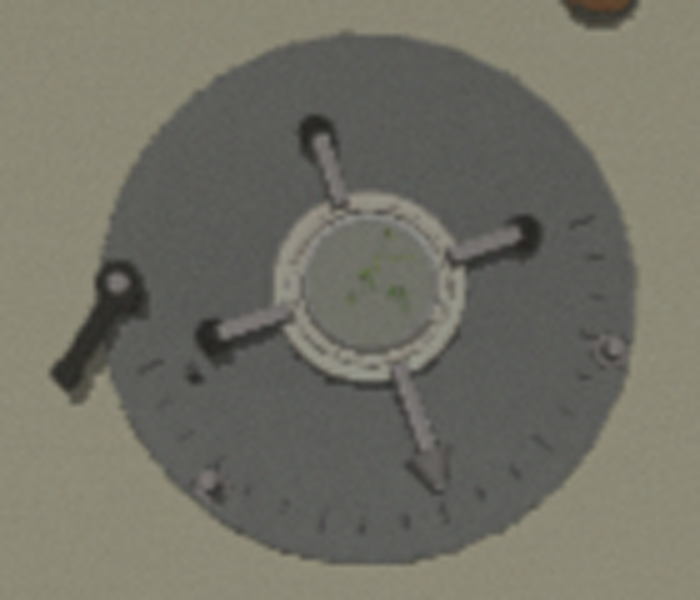

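View pics/scenec.png

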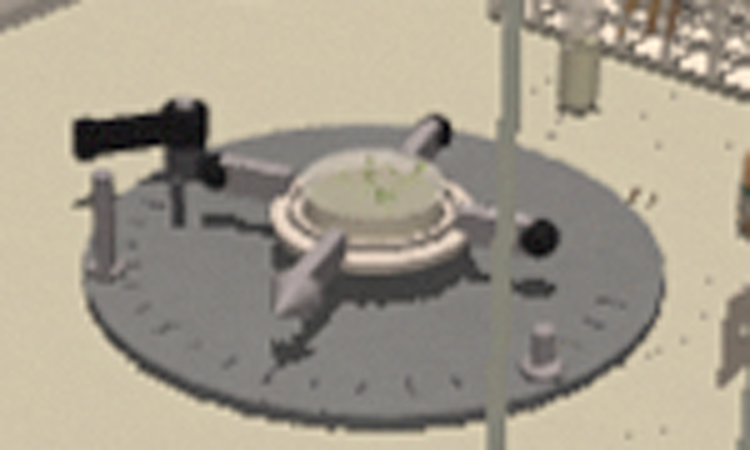

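```bash
cat > h.py <<'E'
import numpy as np, cv2
from workcell import env
def cam(n): 
    c=env.calibration(n); return c["K"],c["world_to_cam"]
def ray(n,px,z):
    K,T=cam(n); d=np.linalg.solve(K,[px[0],px[1],1]); R=T[:3,:3]; o=-R.T@T[:3,3]; d=R.T@d
    return o+d*(z-o[2])/d[2]
def proj(n,p):
    K,T=cam(n); q=K@(T[:3,:3]@np.asarray(p)+T[:3,3]); return q[:2]/q[2]
def crop(cx,cy,ox=200,oy=150,s=5): return ((cx+.5)/s-.5+ox,(cy+.5)/s-.5+oy)
E
python3 - <<'E'
from h import *
np.set_printoptions(precision=4,suppress=True)
K,T=cam("top");print("topcam",-T[:3,:3].T@T[:3,3])
K,T=cam("scene");print("scenecam",-T[:3,:3].T@T[:3,3])
# foot outline from crop extremes
im=cv2.imread("pics/top0.png")
g=im.astype(int); sat=g[:,:,2]-g[:,:,0]
m=((sat<14)&(g.sum(2)<330)).astype(np.uint8)
m[:, :200]=0;m[:,340:]=0;m[:150]=0;m[270:]=0
m=cv2.morphologyEx(m,cv2.MORPH_OPEN,np.ones((7,7)))
c=max(cv2.findContours(m,0,1)[0],key=cv2.contourArea)
h=cv2.convexHull(c)[:,0]
P=np.array([ray("top",p,0.008)[:2] for p in h])
from scipy.optimize import least_squares
r=least_squares(lambda v:np.hypot(*(P-v[:2]).T)-v[2],[.5,0,.125],loss='soft_l1',f_scale=.001)
print("foot",r.x,np.abs(r.fun).max())
for n,c,z in [("tall top",(208,479),.056),("tall base",(213,492),.010),("short top",(608,345),.028),("pointer tip",(441,492),.031),("arm base",(401,366),.031),("plate c",(370,288),.03),
 ("ball b",(314,130),.031),("ball r",(526,235),.031),("ball l",(209,335),.031),("pivot",(118,282),.044),("lock end",(69,374),.040),("stop pin?",(194,372),.02)]:
    print(n,ray("top",crop(*c),z))
E
```

```text
topcam [0.3881 0.0258 0.9683]
scenecam [-0.0837 -0.5273  0.4671]
foot [ 0.5396 -0.0152  0.1243] 0.010299759228396904
tall top [0.4522 0.0574 0.056 ]
tall base [0.4495 0.0568 0.01  ]
short top [ 0.5106 -0.1227  0.028 ]
pointer tip [ 0.4461 -0.0449  0.031 ]
arm base [ 0.5026 -0.0289  0.031 ]
plate c [ 0.5385 -0.016   0.03  ]
ball b [0.612  0.0077 0.031 ]
ball r [ 0.5613 -0.0874  0.031 ]
ball l [0.5184 0.057  0.031 ]
pivot [0.5412 0.0967 0.044 ]
lock end [0.501 0.119 0.04 ]
stop pin? [0.5031 0.0644 0.02  ]
```

Axis ≈ (0.540, -0.015). The tall post bears 140.9° from it, and the pointer is now at about 197.2°. That means roughly 56° of clockwise push from the -y side. I'll close the fingers and move over.

>>> servo_tool:
  increments:
    - {"claw": 1,"x": 0.44,"y": -0.97}
    - {"claw": 1,"x": 0.44,"y": -0.97}
    - {"claw": 1,"x": 0.44,"y": -0.97}
    - {"claw": 1,"x": 0.44,"y": -0.97}
    - {"claw": 1,"x": 0.44,"y": -0.97}
  newtons: 20

```text
schema error: expected keys claw, x, y, z, ax, ay, az
```

>>> servo_tool:
  increments:
    - {"claw": 1,"x": 0.44,"y": -0.97}
    - {"claw": 1,"x": 0.44,"y": -0.97}
    - {"claw": 1,"x": 0.44,"y": -0.97}
    - {"claw": 1,"x": 0.44,"y": -0.97}
    - {"claw": 1,"x": 0.44,"y": -0.97}

```text
schema error: expected keys claw, x, y, z, ax, ay, az
```

>>> servo_tool:
  increments:
    - {"claw": 1,"x": 0.5,"y": -0.98,"az": 0.3}
    - {"claw": 1,"x": 0.5,"y": -0.98,"az": 0.3}
    - {"claw": 1,"x": 0.5,"y": -0.98,"az": 0.3}
    - {"claw": 1,"x": 0.5,"y": -0.98,"az": 0.3}
    - {"claw": 1,"x": 0.5,"y": -0.98,"az": 0.3}

```text
schema error: expected keys claw, x, y, z, ax, ay, az
```

>>> servo_tool:
  increments:
    - {"claw": 1,"x": 0.5,"y": -0.98,"z": -0.4,"az": 0.3}
    - {"claw": 1,"x": 0.5,"y": -0.98,"z": -0.4,"az": 0.3}
    - {"claw": 1,"x": 0.5,"y": -0.98,"z": -0.4,"az": 0.3}
    - {"claw": 1,"x": 0.5,"y": -0.98,"z": -0.4,"az": 0.3}
    - {"claw": 1,"x": 0.5,"y": -0.98,"z": -0.4,"az": 0.3}

```text
schema error: expected keys claw, x, y, z, ax, ay, az
```

>>> servo_tool:
  increments:
    - {"claw": 1,"x": 0.5,"y": -0.98,"z": -0.4,"az": 0.3}
    - {"claw": 1,"x": 0.5,"y": -0.98,"z": -0.4,"az": 0.3}
    - {"claw": 1,"x": 0.5,"y": -0.98,"z": -0.4,"az": 0.3}
    - {"claw": 1,"x": 0.5,"y": -0.98,"z": -0.4,"az": 0.3}
    - {"claw": 1,"x": 0.5,"y": -0.98,"z": -0.4,"az": 0.3}

```text
schema error: expected keys claw, x, y, z, ax, ay, az
```

Run:
```python
from h import *
from scipy.spatial.transform import Rotation as R
s=env.get_state();print(s)
o=s['orientation'];print(R.from_quat([*o[1:],o[0]]).as_matrix())
for n in("scene","top","wrist"):
    cv2.imwrite(f"pics/{n}1.png",env.read_camera(n)[:,:,::-1])
```

```text
{'clock': 0.15, 'joint_pos': array([ 1.09542526e+00,  3.13825977e-01,  4.52524911e-02,  1.30362864e+00,
       -2.94917035e-05,  1.43117479e+00]), 'qvel': array([ 2.86332872e-04, -2.61678845e-03,  3.48815641e-03,  3.60567833e-04,
       -7.83047950e-04, -8.47079084e-05]), 'tau': array([ 2.17920533e-03, -4.81065166e+01,  2.98815054e+01,  1.38657502e-02,
       -5.47642844e-05,  1.31483228e-05]), 'tcp_pos': array([0.1893087 , 0.54255516, 0.24761994]), 'orientation': array([-1.98694472e-04,  1.67087317e-01,  9.85941851e-01, -6.74391853e-04]), 'wrist_force': array([-0.34325958, -0.29279677,  0.3866528 ]), 'ft_torque': array([ 0.0057492 ,  0.0164647 , -0.02635942]), 'finger_gap': 0.08548564629672588}
[[-9.44163578e-01  3.29476489e-01 -6.17167041e-04]
 [ 3.29477025e-01  9.44162747e-01 -1.26342365e-03]
 [ 1.66437741e-04 -1.39622096e-03 -9.99999011e-01]]
```

View pics/wrist1.png

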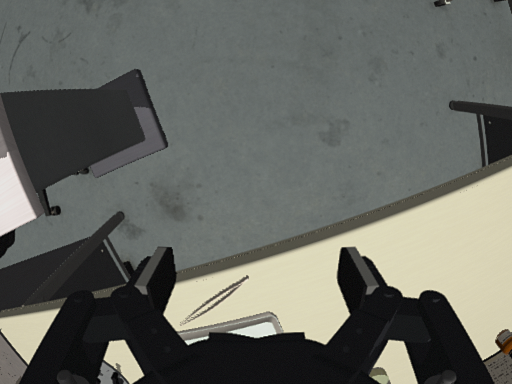

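View pics/scene1.png

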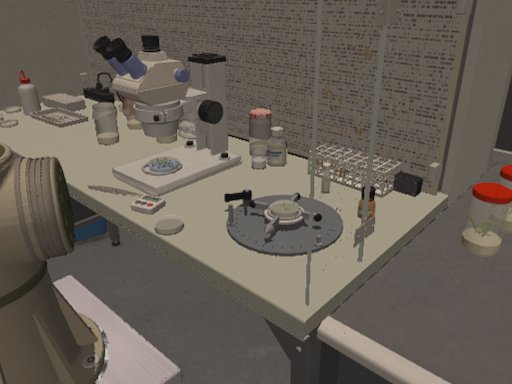

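View pics/top1.png

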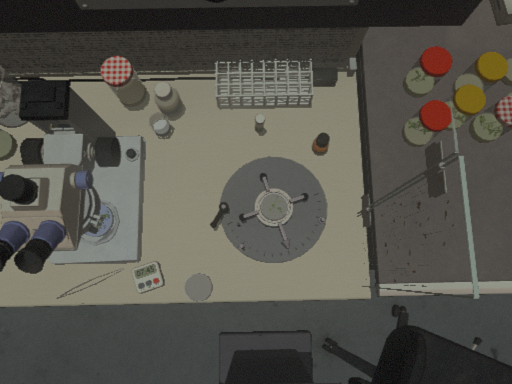

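Those calls were refused because every key is required, so nothing moved. I'll resend one call at a time.

>>> servo_tool:
  increments:
    - {"claw": 1,"x": 0.44,"y": -0.97,"z": 0,"ax": 0,"ay": 0,"az": 0}
    - {"claw": 1,"x": 0.44,"y": -0.97,"z": 0,"ax": 0,"ay": 0,"az": 0}
    - {"claw": 1,"x": 0.44,"y": -0.97,"z": 0,"ax": 0,"ay": 0,"az": 0}
    - {"claw": 1,"x": 0.44,"y": -0.97,"z": 0,"ax": 0,"ay": 0,"az": 0}
    - {"claw": 1,"x": 0.44,"y": -0.97,"z": 0,"ax": 0,"ay": 0,"az": 0}
  newtons: 20

```text
clock: 0.8
tcp_pos: [0.2447, 0.4207, 0.2483]
orientation: [0.0, 0.167, 0.986, 0.0]
wrist_force: [0.3, -1.2, 0.2]
finger_gap: 0.0121
```

>>> servo_tool:
  increments:
    - {"claw": 1,"x": 0.44,"y": -0.97,"z": 0,"ax": 0,"ay": 0,"az": 0}
    - {"claw": 1,"x": 0.44,"y": -0.97,"z": 0,"ax": 0,"ay": 0,"az": 0}
    - {"claw": 1,"x": 0.44,"y": -0.97,"z": 0,"ax": 0,"ay": 0,"az": 0}
    - {"claw": 1,"x": 0.44,"y": -0.97,"z": 0,"ax": 0,"ay": 0,"az": 0}
    - {"claw": 1,"x": 0.44,"y": -0.97,"z": 0,"ax": 0,"ay": 0,"az": 0}

```text
clock: 1.3
tcp_pos: [0.2998, 0.2994, 0.2484]
orientation: [0.0, 0.167, 0.986, 0.0]
wrist_force: [-0.4, 0.6, -0.3]
finger_gap: 0.0004
```

>>> servo_tool:
  increments:
    - {"claw": 1,"x": 0.5,"y": -0.98,"z": 0,"ax": 0,"ay": 0,"az": 0.3}
    - {"claw": 1,"x": 0.5,"y": -0.98,"z": 0,"ax": 0,"ay": 0,"az": 0.3}
    - {"claw": 1,"x": 0.5,"y": -0.98,"z": 0,"ax": 0,"ay": 0,"az": 0.3}
    - {"claw": 1,"x": 0.5,"y": -0.98,"z": 0,"ax": 0,"ay": 0,"az": 0.3}
    - {"claw": 1,"x": 0.5,"y": -0.98,"z": 0,"ax": 0,"ay": 0,"az": 0.3}

```text
clock: 1.8
tcp_pos: [0.3624, 0.1769, 0.2485]
orientation: [0.0, 0.062, 0.998, 0.0]
wrist_force: [1.8, -1.0, -0.2]
finger_gap: -0.0004
```

>>> servo_tool:
  increments:
    - {"claw": 1,"x": 0.5,"y": -0.98,"z": -0.4,"ax": 0,"ay": 0,"az": 0.3}
    - {"claw": 1,"x": 0.5,"y": -0.98,"z": -0.4,"ax": 0,"ay": 0,"az": 0.3}
    - {"claw": 1,"x": 0.5,"y": -0.98,"z": -0.4,"ax": 0,"ay": 0,"az": 0.3}
    - {"claw": 1,"x": 0.5,"y": -0.98,"z": -0.4,"ax": 0,"ay": 0,"az": 0.3}
    - {"claw": 1,"x": 0.5,"y": -0.98,"z": -0.4,"ax": 0,"ay": 0,"az": 0.3}

```text
clock: 2.3
tcp_pos: [0.4249, 0.0543, 0.1981]
orientation: [0.0, -0.042, 0.999, 0.0]
wrist_force: [0.9, -0.3, 0.3]
finger_gap: 0.0003
```

>>> servo_tool:
  increments:
    - {"claw": 1,"x": 0.5,"y": -0.98,"z": -0.4,"ax": 0,"ay": 0,"az": 0.3}
    - {"claw": 1,"x": 0.5,"y": -0.98,"z": -0.4,"ax": 0,"ay": 0,"az": 0.3}
    - {"claw": 1,"x": 0.5,"y": -0.98,"z": -0.4,"ax": 0,"ay": 0,"az": 0.3}
    - {"claw": 1,"x": 0.5,"y": -0.98,"z": -0.4,"ax": 0,"ay": 0,"az": 0.3}
    - {"claw": 1,"x": 0.5,"y": -0.98,"z": -0.4,"ax": 0,"ay": 0,"az": 0.3}

```text
clock: 2.8
tcp_pos: [0.4874, -0.0682, 0.148]
orientation: [0.0, -0.147, 0.989, 0.0]
wrist_force: [0.1, 0.5, -0.0]
finger_gap: -0.0001
```

Run:
```python
from h import *
s=env.get_state();print(s['clock'],s['tcp_pos'],s['orientation'],s['joint_pos'],s['finger_gap'])
for n in("scene","top","wrist"):
    cv2.imwrite(f"pics/{n}2.png",env.read_camera(n)[:,:,::-1])
```

```text
2.8 [ 0.48739548 -0.06819323  0.14797169] [ 1.03902306e-04 -1.46516499e-01  9.89208220e-01  3.67536626e-05] [-3.02381359e-01  2.10277125e-01 -3.44931083e-01  1.01543288e+00
  1.56488410e-04 -5.96473032e-01] -8.449834932971006e-05
```

View pics/wrist2.png

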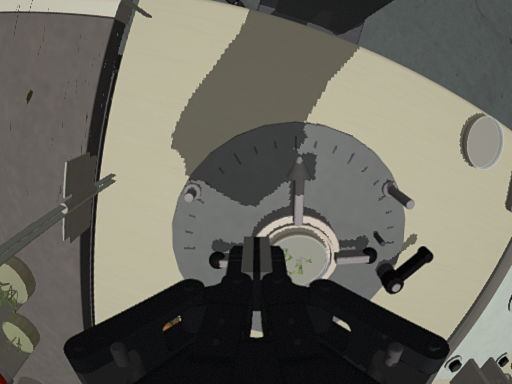

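View pics/scene2.png

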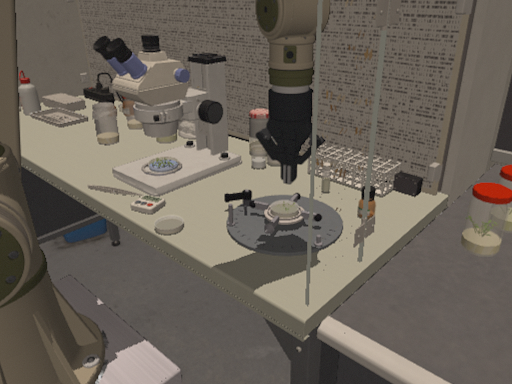

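View pics/top2.png

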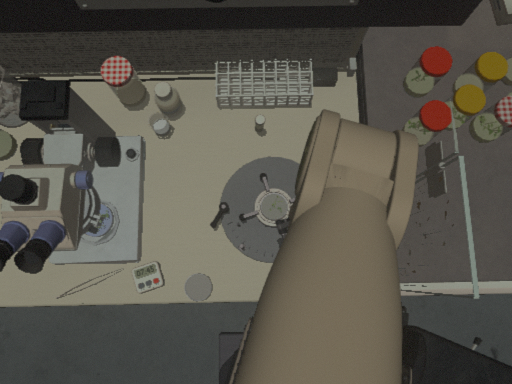

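```bash
cat >> h.py <<'E'
def wray(px,z,c=None):
    c=c or env.calibration("wrist"); K,T=c["K"],c["world_to_cam"]
    u=np.array([(px[0]-K[0,2])/K[0,0],(px[1]-K[1,2])/K[1,1]]); th=np.hypot(*u)
    d=np.array([*(u/max(th,1e-9)*np.sin(th)),np.cos(th)]); R=T[:3,:3]; o=-R.T@T[:3,3]; d=R.T@d
    return o+d*(z-o[2])/d[2]
AX=np.array([.5397,-.0153])
def rep(n,p):
    v=p[:2]-AX; print(n,np.round(p,4),"r %.4f ang %.2f"%(np.hypot(*v),np.degrees(np.arctan2(v[1],v[0]))%360))
E
python3 - <<'E'
from h import *
c=env.calibration("wrist");print(-c["world_to_cam"][:3,:3].T@c["world_to_cam"][:3,3])
p=np.array([.4874,-.0682,.148])
for dz in(0,.017,.03): print(dz,proj("scene",p-[0,0,dz]))
t=cv2.imread("pics/wrist2.png")[110:330,170:440]
cv2.imwrite("pics/wc.png",cv2.resize(t,None,fx=2.8,fy=2.7,interpolation=cv2.INTER_CUBIC))
t=cv2.imread("pics/scene2.png")[130:230,240:340]
cv2.imwrite("pics/sc.png",cv2.convertScaleAbs(cv2.resize(t,None,fx=6,fy=6,interpolation=cv2.INTER_CUBIC),alpha=1.6))
E
```

```text
[ 0.41062072 -0.09200972  0.27260187]
0 [288.93979752 173.19987022]
0.017 [288.79609608 181.53184436]
0.03 [288.68797662 187.80073409]
```

View pics/wc.png

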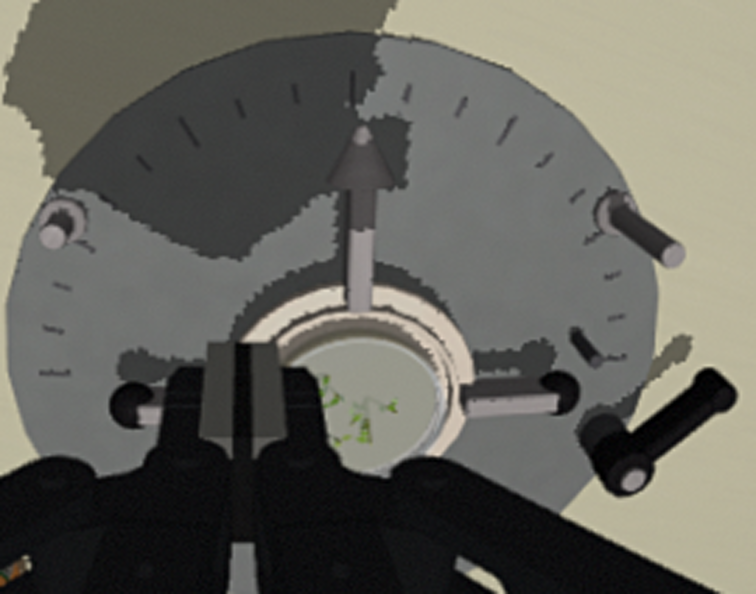

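View pics/sc.png

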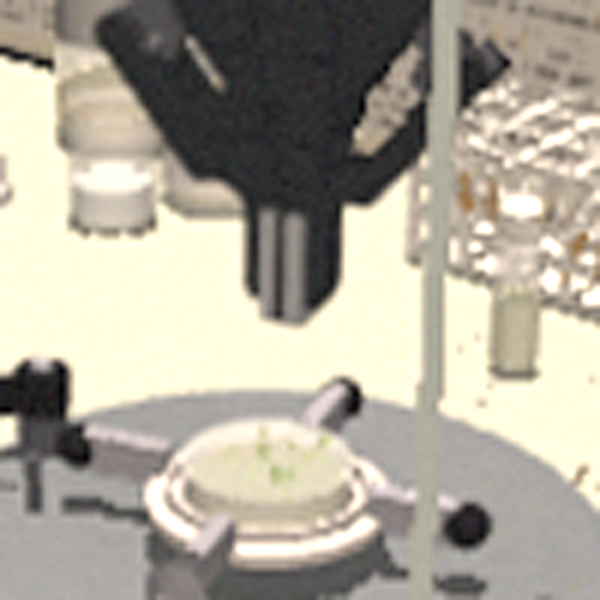

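The wrist view shows the pointer straight up at about (299,157), the tall post at (400,195) and the lever at the right. The closed fingers sit to the pointer's left, which is its -y side, with clearance. Descending.

>>> servo_tool:
  increments:
    - {"claw": 1,"x": 0,"y": 0,"z": -0.82,"ax": 0,"ay": 0,"az": 0}
    - {"claw": 1,"x": 0,"y": 0,"z": -0.82,"ax": 0,"ay": 0,"az": 0}
    - {"claw": 1,"x": 0,"y": 0,"z": -0.82,"ax": 0,"ay": 0,"az": 0}
    - {"claw": 1,"x": 0,"y": 0,"z": -0.82,"ax": 0,"ay": 0,"az": 0}
    - {"claw": 1,"x": 0,"y": 0,"z": -0.82,"ax": 0,"ay": 0,"az": 0}

```text
clock: 3.45
tcp_pos: [0.4867, -0.0661, 0.0457]
orientation: [0.0, -0.146, 0.989, 0.0]
wrist_force: [0.3, 0.4, 1.2]
finger_gap: -0.0003
```

Run:
```python
from h import *
rep("tip",np.array([*wray((299.3,157.4),.031)[:2],0])) if 0 else None
s=env.get_state();print(s['clock'],s['tcp_pos'],s['wrist_force'])
for n in("scene","wrist"):
    cv2.imwrite(f"pics/{n}3.png",env.read_camera(n)[:,:,::-1])
# plan: TCP poses for pointer angle phi, radial 64, perp p
for phi in (197.2,187.2,177.2,167.2,157.2,147.2,140.9):
    a=np.radians(phi);u=np.array([np.cos(a),np.sin(a)]);n=np.array([-u[1],u[0]])
    for p in (.0185,.0145): print(phi,p,AX+.064*u+p*n,end=' ')
    print()
t=cv2.imread("pics/scene3.png")[170:260,210:360]
cv2.imwrite("pics/sc3.png",cv2.convertScaleAbs(cv2.resize(t,None,fx=5,fy=5,interpolation=cv2.INTER_CUBIC),alpha=1.3))
```

```text
3.45 [ 0.48671071 -0.06605615  0.04566138] [0.3435773  0.36393958 1.18695955]
197.2 0.0185 [ 0.48403278 -0.05189796] 197.2 0.0145 [ 0.48284995 -0.04807685] 
187.2 0.0185 [ 0.47852332 -0.04167545] 187.2 0.0145 [ 0.47802199 -0.03770699] 
177.2 0.0185 [ 0.47487269 -0.03065153] 177.2 0.0145 [ 0.47506809 -0.0266563 ] 
167.2 0.0185 [ 0.47319179 -0.01916116] 167.2 0.0145 [ 0.47407799 -0.01526056] 
157.2 0.0185 [ 0.47353172 -0.00755347] 157.2 0.0145 [ 0.47508178 -0.00386602] 
147.2 0.0185 [0.47588214 0.00381884] 147.2 0.0145 [0.47804897 0.00718111] 
140.9 0.0185 [0.47836553 0.01070639] 140.9 0.0145 [0.48088823 0.01381058]
```

View pics/wrist3.png

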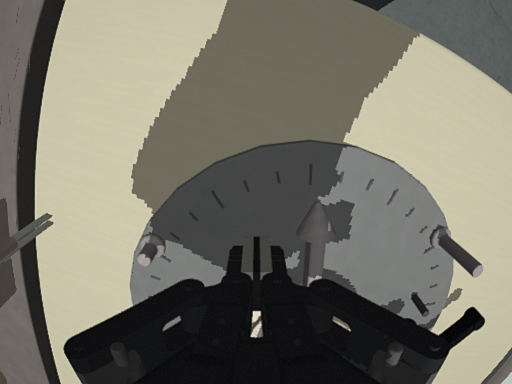

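View pics/sc3.png

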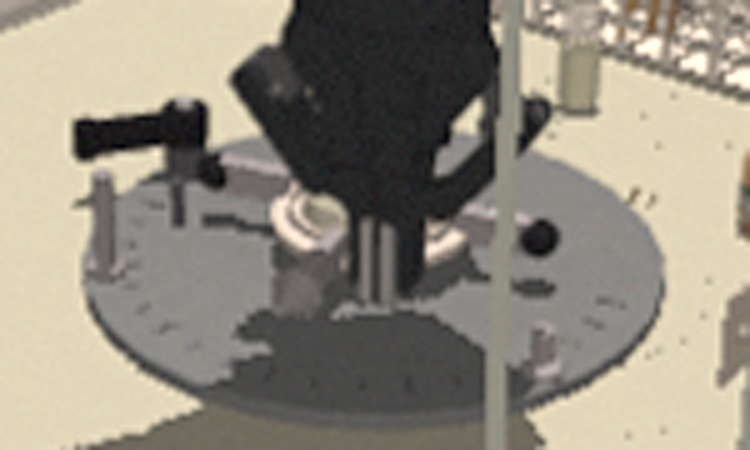

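>>> servo_tool:
  increments:
    - {"claw": 1,"x": -0.05,"y": 0.28,"z": 0,"ax": 0,"ay": 0,"az": 0}
    - {"claw": 1,"x": -0.05,"y": 0.28,"z": 0,"ax": 0,"ay": 0,"az": 0}
    - {"claw": 1,"x": -0.11,"y": 0.2,"z": 0,"ax": 0,"ay": 0,"az": -0.62}
    - {"claw": 1,"x": -0.11,"y": 0.2,"z": 0,"ax": 0,"ay": 0,"az": -0.62}
    - {"claw": 1,"x": -0.07,"y": 0.22,"z": 0,"ax": 0,"ay": 0,"az": -0.62}

```text
clock: 4.05
tcp_pos: [0.478, -0.0373, 0.0473]
orientation: [0.001, -0.015, 1.0, -0.001]
wrist_force: [-0.4, -1.5, -0.1]
finger_gap: -0.0004
```

Run:
```python
from h import *
s=env.get_state();print(s['clock'],s['tcp_pos'],s['wrist_force'])
cv2.imwrite(f"pics/wrist4.png",env.read_camera("wrist")[:,:,::-1])
```

```text
4.05 [ 0.4779593  -0.03732663  0.04731053] [-0.40299613 -1.48366394 -0.05925724]
```

View pics/wrist4.png

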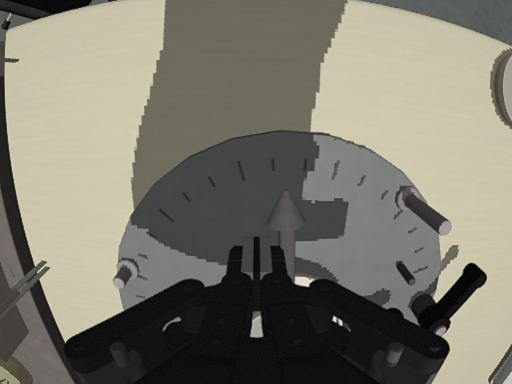

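Contact: force is about 1.5 N and the pointer is turning with the finger. Continuing.

>>> servo_tool:
  increments:
    - {"claw": 1,"x": -0.07,"y": 0.22,"z": -0.05,"ax": 0,"ay": 0,"az": -0.62}
    - {"claw": 1,"x": -0.03,"y": 0.23,"z": 0,"ax": 0,"ay": 0,"az": -0.62}
    - {"claw": 1,"x": -0.03,"y": 0.23,"z": 0,"ax": 0,"ay": 0,"az": -0.62}
    - {"claw": 1,"x": 0.01,"y": 0.23,"z": 0,"ax": 0,"ay": 0,"az": -0.62}
    - {"claw": 1,"x": 0.01,"y": 0.23,"z": 0,"ax": 0,"ay": 0,"az": -0.62}

```text
clock: 4.6
tcp_pos: [0.4751, -0.0089, 0.046]
orientation: [0.001, 0.2, 0.98, -0.0]
wrist_force: [-1.0, -2.9, 1.8]
finger_gap: -0.0002
```

Run:
```python
from h import *
s=env.get_state();print(s['clock'],s['tcp_pos'],s['wrist_force'])
cv2.imwrite(f"pics/wrist5.png",env.read_camera("wrist")[:,:,::-1])
cv2.imwrite(f"pics/top5.png",env.read_camera("top")[:,:,::-1])
t=cv2.imread("pics/top5.png")[150:270,200:340]
cv2.imwrite("pics/topc5.png",cv2.resize(t,None,fx=5,fy=5,interpolation=cv2.INTER_CUBIC))
```

```text
4.6 [ 0.4750763  -0.00887021  0.04596334] [-0.95782036 -2.91952292  1.77311837]
```

View pics/wrist5.png

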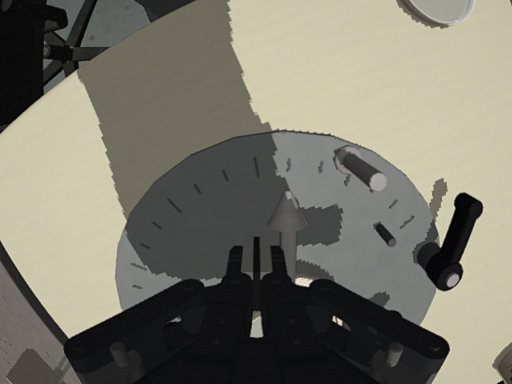

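View pics/topc5.png

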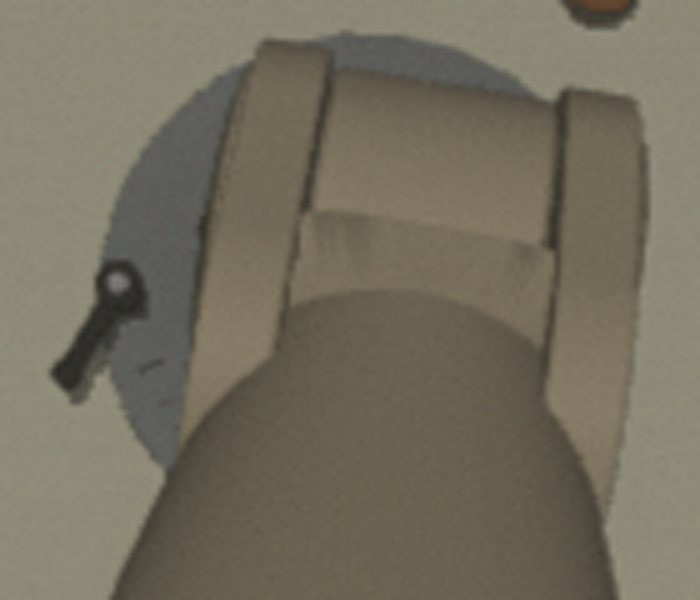

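Run:
```python
from h import *
s=env.get_state();print(s['wrist_force'])
rep("tip",wray((289,193),.031)); rep("post top",wray((378,181),.056)); rep("pbase",wray((347,158),.012))
t=cv2.imread("pics/wrist5.png")[120:280,220:420]
cv2.imwrite("pics/wc5.png",cv2.resize(t,None,fx=4,fy=3.75,interpolation=cv2.INTER_CUBIC))
```

```text
[-0.09292726 -0.45596245 -0.51661758]
tip [0.4508 0.0192 0.031 ] r 0.0953 ang 158.82
post top [0.4518 0.0572 0.056 ] r 0.1139 ang 140.49
pbase [0.451  0.0566 0.012 ] r 0.1142 ang 140.97
```

View pics/wc5.png

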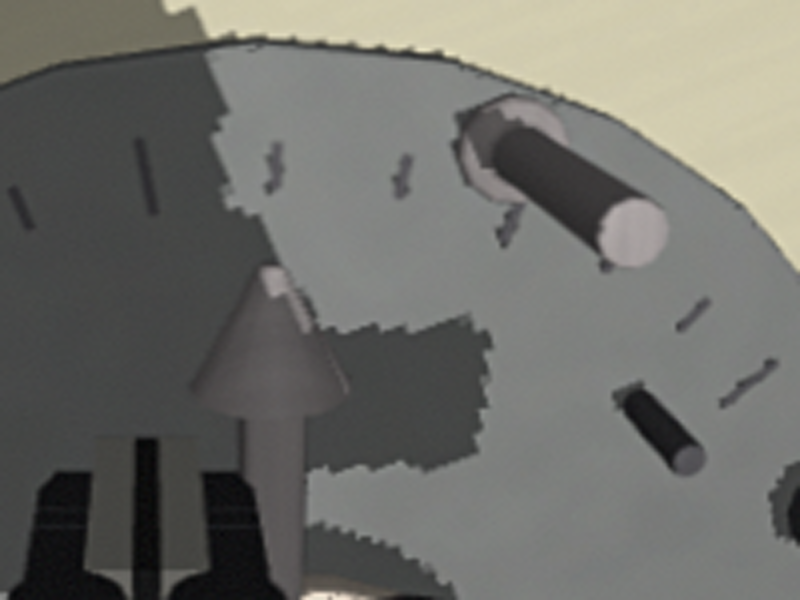

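>>> servo_tool:
  increments:
    - {"claw": 1,"x": 0.04,"y": 0.23,"z": 0,"ax": 0,"ay": 0,"az": -0.62}
    - {"claw": 1,"x": 0.04,"y": 0.23,"z": 0,"ax": 0,"ay": 0,"az": -0.62}
    - {"claw": 1,"x": 0.03,"y": 0.1,"z": 0,"ax": 0,"ay": 0,"az": -0.3}
    - {"claw": 1,"x": 0,"y": 0,"z": 0,"ax": 0,"ay": 0,"az": 0}
    - {"claw": 1,"x": 0,"y": 0,"z": 0,"ax": 0,"ay": 0,"az": 0}

```text
clock: 5.2
tcp_pos: [0.4775, 0.005, 0.0449]
orientation: [0.0, 0.301, 0.954, 0.0]
wrist_force: [-0.2, -0.4, 0.2]
finger_gap: -0.0001
```

Run:
```python
from h import *
s=env.get_state();print(s['clock'],s['tcp_pos'],s['orientation'],s['wrist_force'])
cv2.imwrite(f"pics/wrist6.png",env.read_camera("wrist")[:,:,::-1])
t=cv2.imread("pics/wrist6.png")[120:280,220:420]
cv2.imwrite("pics/wc6.png",cv2.resize(t,None,fx=4,fy=3.75,interpolation=cv2.INTER_CUBIC))
```

```text
5.2 [0.47748023 0.00499438 0.04494132] [3.28179451e-04 3.01292051e-01 9.53531825e-01 2.24569909e-04] [-0.19450923 -0.44989098  0.16627585]
```

View pics/wc6.png

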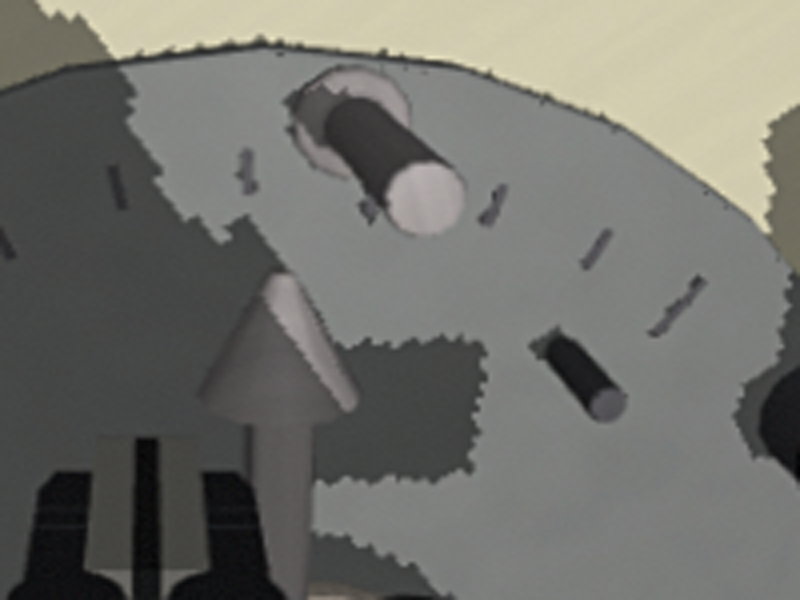

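Run:
```python
from h import *
f=lambda x,y:((x+.5)/4-.5+220,(y+.5)/3.75-.5+120)
rep("tip",wray(f(281,273),.031)); rep("cone-base",wray(f(281,425),.036)); rep("bar",wray(f(281,560),.037));rep("post top",wray(f(426,199),.056)); rep("pbase",wray(f(351,122),.011))
```

```text
tip [0.4593 0.0379 0.031 ] r 0.0964 ang 146.53
cone-base [0.4757 0.0267 0.036 ] r 0.0766 ang 146.74
bar [0.4933 0.0154 0.037 ] r 0.0556 ang 146.45
post top [0.4523 0.0568 0.056 ] r 0.1133 ang 140.48
pbase [0.4523 0.0567 0.011 ] r 0.1132 ang 140.54
```

>>> servo_tool:
  increments:
    - {"claw": 1,"x": 0.05,"y": 0.12,"z": 0,"ax": 0,"ay": 0,"az": -0.34}
    - {"claw": 1,"x": 0.05,"y": 0.12,"z": 0,"ax": 0,"ay": 0,"az": -0.34}
    - {"claw": 1,"x": 0,"y": 0,"z": 0,"ax": 0,"ay": 0,"az": 0}
    - {"claw": 1,"x": 0,"y": 0,"z": 0,"ax": 0,"ay": 0,"az": 0}

```text
clock: 5.65
tcp_pos: [0.4797, 0.0108, 0.0446]
orientation: [-0.0, 0.347, 0.938, 0.0]
wrist_force: [-0.4, -0.5, -0.1]
finger_gap: 0.0001
```

Run:
```python
from h import *
s=env.get_state();print(s['clock'],s['tcp_pos'],s['orientation'],s['wrist_force'])
cv2.imwrite(f"pics/wrist7.png",env.read_camera("wrist")[:,:,::-1])
t=cv2.imread("pics/wrist7.png")[120:280,220:420]
cv2.imwrite("pics/wc7.png",cv2.resize(t,None,fx=4,fy=3.75,interpolation=cv2.INTER_CUBIC))
```

```text
5.65 [0.47968681 0.01084468 0.04458282] [-2.19469618e-05  3.46692846e-01  9.37978710e-01  9.72066841e-05] [-0.4159249  -0.48154859 -0.06778382]
```

View pics/wc7.png

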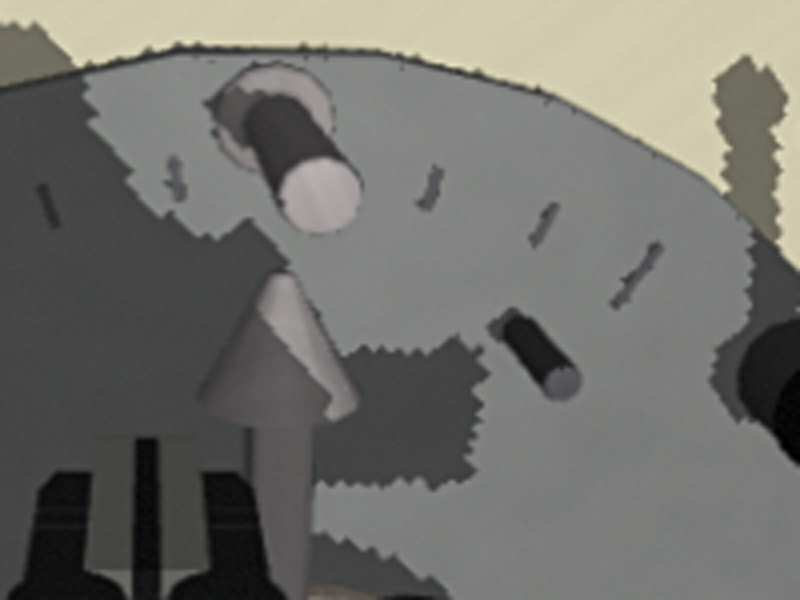

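Run:
```python
from h import *
f=lambda x,y:((x+.5)/4-.5+220,(y+.5)/3.75-.5+120)
rep("tip",wray(f(282,273),.031)); rep("cone-base",wray(f(281,425),.036)); rep("bar",wray(f(281,560),.037));rep("post top",wray(f(320,196),.056)); rep("pbase",wray(f(275,118),.011))
```

```text
tip [0.4649 0.0455 0.031 ] r 0.0964 ang 140.88
cone-base [0.48   0.0328 0.036 ] r 0.0766 ang 141.14
bar [0.4965 0.0199 0.037 ] r 0.0557 ang 140.82
post top [0.4524 0.0569 0.056 ] r 0.1132 ang 140.42
pbase [0.4525 0.0571 0.011 ] r 0.1134 ang 140.30
```

About 0.3–0.5° short by this estimate. I'll back off and re-measure from above.

>>> servo_tool:
  increments:
    - {"claw": 1,"x": -0.32,"y": -0.4,"z": 0,"ax": 0,"ay": 0,"az": 0}
    - {"claw": 1,"x": 0,"y": 0,"z": 0.8,"ax": 0,"ay": 0,"az": 0}
    - {"claw": 1,"x": 0,"y": 0,"z": 0.9,"ax": 0,"ay": 0,"az": 0}
    - {"claw": 1,"x": 0,"y": 0,"z": 0.9,"ax": 0,"ay": 0,"az": 0}
    - {"claw": 1,"x": 0,"y": 0,"z": 0.9,"ax": 0,"ay": 0,"az": 0}

```text
clock: 6.2
tcp_pos: [0.4709, 0.0003, 0.1327]
orientation: [-0.0, 0.347, 0.938, -0.0]
wrist_force: [0.4, -0.6, -0.1]
finger_gap: -0.0001
```

>>> servo_tool:
  increments:
    - {"claw": 1,"x": 0,"y": 0.5,"z": 0.9,"ax": 0,"ay": 0,"az": 0}
    - {"claw": 1,"x": 0,"y": 0.8,"z": 0.9,"ax": 0,"ay": 0,"az": 0}
    - {"claw": 1,"x": 0,"y": 0.5,"z": 0.5,"ax": 0,"ay": 0,"az": 0}
    - {"claw": 1,"x": 0,"y": 0,"z": 0,"ax": 0,"ay": 0,"az": 0}
    - {"claw": 1,"x": 0,"y": 0,"z": 0,"ax": 0,"ay": 0,"az": 0}

```text
clock: 6.7
tcp_pos: [0.4713, 0.0454, 0.1892]
orientation: [0.0, 0.347, 0.938, -0.0]
wrist_force: [-0.4, 0.2, -0.3]
finger_gap: 0.0002
```

Run:
```python
from h import *
s=env.get_state();print(s['clock'],s['tcp_pos'],s['orientation'],s['wrist_force'])
for n in("scene","top","wrist"):
    cv2.imwrite(f"pics/{n}8.png",env.read_camera(n)[:,:,::-1])
t=cv2.imread("pics/wrist8.png")[100:260,170:370]
cv2.imwrite("pics/wc8.png",cv2.resize(t,None,fx=4,fy=3.75,interpolation=cv2.INTER_CUBIC))
t=cv2.imread("pics/top8.png")[150:270,200:340]
cv2.imwrite("pics/topc8.png",cv2.resize(t,None,fx=5,fy=5,interpolation=cv2.INTER_CUBIC))
```

```text
6.7 [0.47134108 0.04538657 0.18915452] [ 1.08486520e-06  3.47323773e-01  9.37745260e-01 -1.55121825e-04] [-0.38352655  0.18826554 -0.34604843]
```

View pics/wrist8.png

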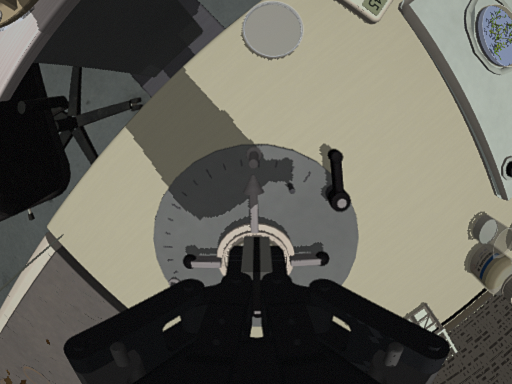

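View pics/wc8.png

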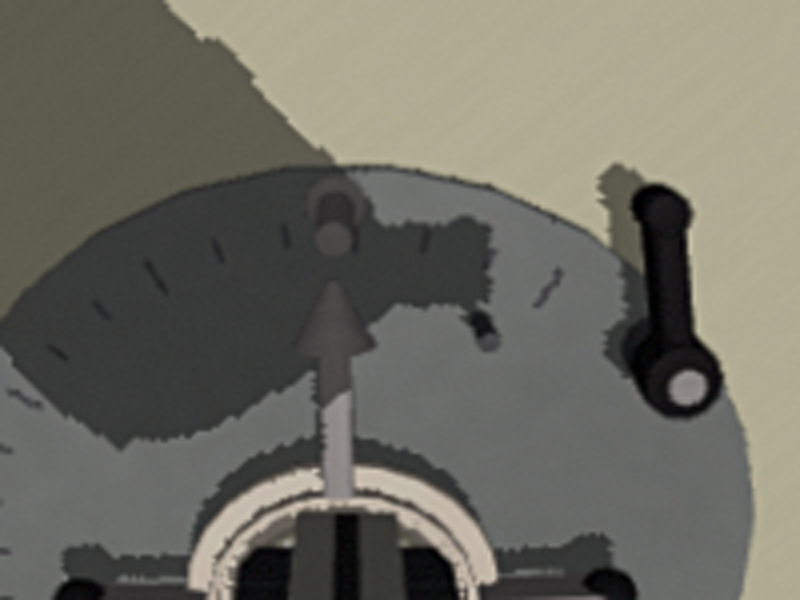

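View pics/topc8.png

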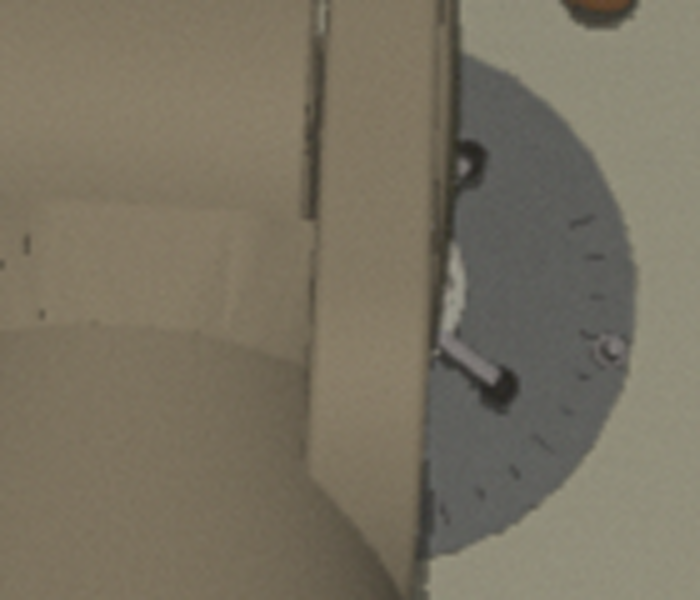

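Run:
```python
from h import *
f=lambda x,y:((x+.5)/4-.5+170,(y+.5)/3.75-.5+100)
T=wray(f(333,284),.031);B=wray(f(339,485),.038);C=wray(f(335,385),.038)
rep("tip",T);rep("bar",B);rep("bar2",C);P=wray(f(334,239),.056);rep("post top",P);Q=wray(f(335,204),.010);rep("pbase",Q)
d=(T-B)[:2];print("bar dir",np.degrees(np.arctan2(d[1],d[0])))
d=(P-T)[:2];print("tip->post",np.degrees(np.arctan2(d[1],d[0])))
rep("pivot",wray(f(688,388),.044));rep("end",wray(f(662,210),.040));rep("stop",wray(f(487,340),.030 if 0 else .038))
im=cv2.imread("pics/wrist8.png")[220:290,180:340]
cv2.imwrite("pics/wd8.png",cv2.resize(im,None,fx=5,fy=5))
```

```text
tip [0.4657 0.0452 0.031 ] r 0.0956 ang 140.72
bar [0.5081 0.0106 0.038 ] r 0.0409 ang 140.63
bar2 [0.4855 0.0289 0.038 ] r 0.0699 ang 140.84
post top [0.4527 0.0572 0.056 ] r 0.1133 ang 140.21
pbase [0.4528 0.0567 0.01  ] r 0.1129 ang 140.35
bar dir 140.7955513369741
tip->post 137.46603787995696
pivot [0.5418 0.0961 0.044 ] r 0.1114 ang 88.92
end [0.5001 0.1196 0.04  ] r 0.1406 ang 106.37
stop [0.5003 0.0652 0.038 ] r 0.0896 ang 116.11
```

View pics/wd8.png

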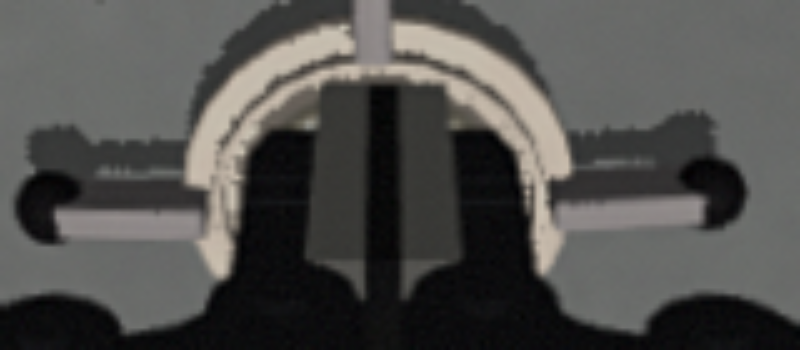

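Run:
```python
from h import *
g=lambda x,y:((x+.5)/5-.5+180,(y+.5)/5-.5+220)
f=lambda x,y:((x+.5)/4-.5+170,(y+.5)/3.75-.5+100)
L=wray(g(48,208),.031);R=wray(g(713,193),.031);print(L,R,np.hypot(*(L-R)[:2]))
d=(R-L)[:2];print("pointer ang from balls",np.degrees(np.arctan2(d[1],d[0]))+90)
M=(L+R)/2;print(M)
for n,p,z in(("tip",(333,284),.031),("post",(334,239),.056),("base",(335,204),.01),("bar",(339,485),.038)):
    v=(wray(f(*p),z)-M)[:2];print(n,np.hypot(*v),np.degrees(np.arctan2(v[1],v[0])))
```

```text
[ 0.49392908 -0.0742427   0.031     ] [0.58811855 0.04167065 0.031     ] 0.14935715906097158
pointer ang from balls 140.90320322642788
[ 0.54102382 -0.01628602  0.031     ]
tip 0.09720838548239 140.7673444811946
post 0.11490158868159857 140.25855073623643
base 0.11451581225174273 140.390030134406
bar 0.04250239777971736 140.7310386618851
```

The arrow reads 140.8±0.1° against the post at about 140.3° from two poses, so it is about 0.5° off. That's good enough. Next is the lever: approach on its +y side.

>>> servo_tool:
  increments:
    - {"claw": 1,"x": 0.41,"y": 0.77,"z": -0.7,"ax": 0,"ay": 0,"az": 0.29}
    - {"claw": 1,"x": 0.41,"y": 0.77,"z": -0.7,"ax": 0,"ay": 0,"az": 0.29}
    - {"claw": 1,"x": 0.41,"y": 0.77,"z": -0.7,"ax": 0,"ay": 0,"az": 0.29}
    - {"claw": 1,"x": 0.41,"y": 0.77,"z": -0.7,"ax": 0,"ay": 0,"az": 0.29}
    - {"claw": 1,"x": 0.41,"y": 0.77,"z": -0.7,"ax": 0,"ay": 0,"az": 0.29}

```text
clock: 7.35
tcp_pos: [0.5228, 0.1421, 0.1003]
orientation: [-0.001, 0.251, 0.968, -0.0]
wrist_force: [0.4, 0.2, -0.2]
finger_gap: -0.0002
```

Run:
```python
from h import *
s=env.get_state();print(s['clock'],s['tcp_pos'],s['orientation'],s['joint_pos'])
cv2.imwrite(f"pics/wrist9.png",env.read_camera("wrist")[:,:,::-1])
```

```text
7.35 [0.5228358  0.14212488 0.10033221] [-7.14411121e-04  2.50648018e-01  9.68077961e-01 -3.50085506e-04] [ 1.17296989e-01  3.41527381e-01 -2.92308647e-01  9.38545710e-01
 -1.35079183e-04  6.23996426e-01]
```

View pics/wrist9.png

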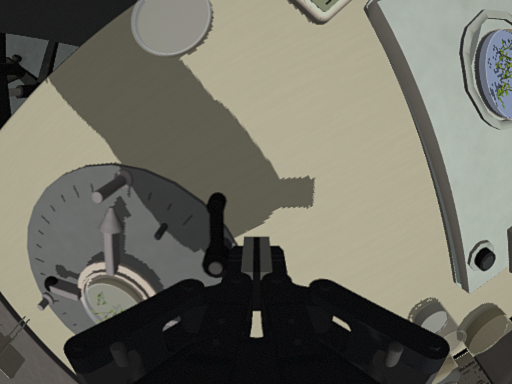

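>>> servo_tool:
  increments:
    - {"claw": 1,"x": 0,"y": 0,"z": -0.75,"ax": 0,"ay": 0,"az": 0}
    - {"claw": 1,"x": 0,"y": 0,"z": -0.75,"ax": 0,"ay": 0,"az": 0}
    - {"claw": 1,"x": 0,"y": 0,"z": -0.75,"ax": 0,"ay": 0,"az": 0}
    - {"claw": 1,"x": -0.07,"y": -0.21,"z": 0,"ax": 0,"ay": 0,"az": 0}
    - {"claw": 1,"x": -0.06,"y": -0.21,"z": 0,"ax": 0,"ay": 0,"az": 0}

```text
clock: 7.9
tcp_pos: [0.519, 0.1309, 0.0453]
orientation: [-0.001, 0.251, 0.968, -0.0]
wrist_force: [1.6, 0.2, 0.2]
finger_gap: 0.0001
```

>>> servo_tool:
  increments:
    - {"claw": 1,"x": -0.115,"y": -0.09,"z": 0,"ax": 0,"ay": 0,"az": 0.625}
    - {"claw": 1,"x": -0.115,"y": -0.09,"z": 0,"ax": 0,"ay": 0,"az": 0.625}
    - {"claw": 1,"x": -0.1,"y": -0.105,"z": 0,"ax": 0,"ay": 0,"az": 0.625}
    - {"claw": 1,"x": -0.1,"y": -0.105,"z": 0,"ax": 0,"ay": 0,"az": 0.625}

```text
clock: 8.3
tcp_pos: [0.5102, 0.1214, 0.0474]
orientation: [0.001, 0.078, 0.997, 0.001]
wrist_force: [1.3, 0.8, -0.4]
finger_gap: 0.0
```

Run:
```python
from h import *
s=env.get_state();print(s['clock'],s['tcp_pos'],s['orientation'],s['wrist_force'])
cv2.imwrite(f"pics/wrist10.png",env.read_camera("wrist")[:,:,::-1])
```

```text
8.3 [0.51016526 0.1214469  0.04736281] [1.46404162e-03 7.76509225e-02 9.96979367e-01 5.76703895e-04] [ 1.30362958  0.79603338 -0.4166424 ]
```

View pics/wrist10.png

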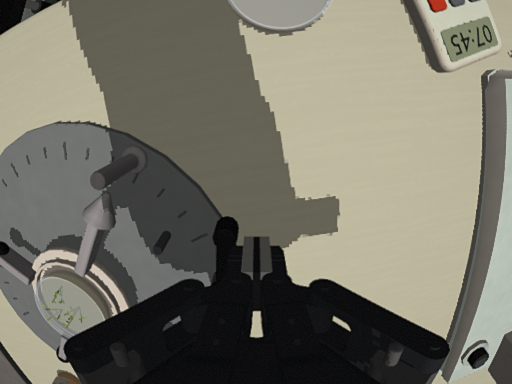

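Pushing the lever with about 1.5 N, and it is moving. Continuing the arc.

>>> servo_tool:
  increments:
    - {"claw": 1,"x": -0.08,"y": -0.12,"z": -0.05,"ax": 0,"ay": 0,"az": 0.625}
    - {"claw": 1,"x": -0.08,"y": -0.12,"z": -0.05,"ax": 0,"ay": 0,"az": 0.625}
    - {"claw": 1,"x": -0.056,"y": -0.13,"z": 0,"ax": 0,"ay": 0,"az": 0.625}
    - {"claw": 1,"x": -0.056,"y": -0.13,"z": 0,"ax": 0,"ay": 0,"az": 0.625}

```text
clock: 8.75
tcp_pos: [0.5036, 0.1092, 0.0449]
orientation: [0.002, -0.096, 0.995, 0.0]
wrist_force: [-0.2, 1.4, 1.3]
finger_gap: 0.0
```

>>> servo_tool:
  increments:
    - {"claw": 1,"x": -0.034,"y": -0.14,"z": 0,"ax": 0,"ay": 0,"az": 0.625}
    - {"claw": 1,"x": -0.034,"y": -0.14,"z": 0,"ax": 0,"ay": 0,"az": 0.625}
    - {"claw": 1,"x": -0.01,"y": -0.14,"z": 0,"ax": 0,"ay": 0,"az": 0.625}
    - {"claw": 1,"x": 0,"y": 0,"z": 0,"ax": 0,"ay": 0,"az": 0}

```text
clock: 9.15
tcp_pos: [0.5014, 0.0984, 0.0447]
orientation: [0.001, -0.223, 0.975, -0.0]
wrist_force: [-0.3, 0.8, 0.5]
finger_gap: 0.0
```

Run:
```python
from h import *
s=env.get_state();print(s['clock'],s['tcp_pos'],s['orientation'],s['wrist_force'])
cv2.imwrite(f"pics/wrist11.png",env.read_camera("wrist")[:,:,::-1])
```

```text
9.15 [0.50136575 0.09839812 0.04465324] [ 1.29038527e-03 -2.23321170e-01  9.74744058e-01 -1.02963754e-04] [-0.32567432  0.81612863  0.4518394 ]
```

View pics/wrist11.png

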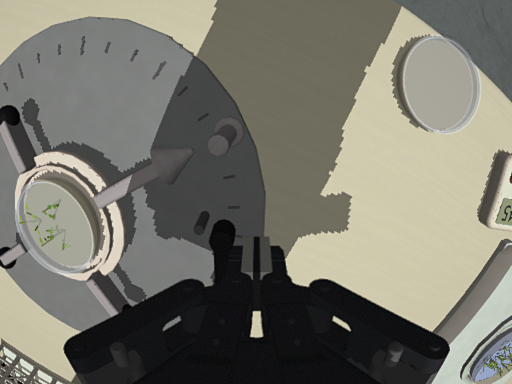

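>>> servo_tool:
  increments:
    - {"claw": 1,"x": 0,"y": -0.14,"z": 0,"ax": 0,"ay": 0,"az": 0.62}
    - {"claw": 1,"x": 0.02,"y": -0.14,"z": 0,"ax": 0,"ay": 0,"az": 0.62}
    - {"claw": 1,"x": 0.02,"y": -0.07,"z": 0,"ax": 0,"ay": 0,"az": 0.3}

```text
clock: 9.5
tcp_pos: [0.499, 0.0951, 0.0439]
orientation: [0.0, -0.329, 0.944, 0.006]
wrist_force: [-7.0, 23.6, 8.6]
finger_gap: -0.0001
```

>>> servo_tool:
  increments:
    - {"claw": 1,"x": 0.03,"y": -0.06,"z": 0,"ax": 0,"ay": 0,"az": 0}
    - {"claw": 1,"x": 0,"y": 0,"z": 0,"ax": 0,"ay": 0,"az": 0}

```text
clock: 9.7
tcp_pos: [0.499, 0.095, 0.0439]
orientation: [0.0, -0.328, 0.945, 0.008]
wrist_force: [-7.9, 24.4, 9.8]
finger_gap: -0.0004
```

Run:
```python
from h import *
s=env.get_state();print(s['clock'],s['tcp_pos'],s['orientation'],s['wrist_force'])
cv2.imwrite(f"pics/wrist12.png",env.read_camera("wrist")[:,:,::-1])
```

```text
9.7 [0.49900293 0.09496509 0.04385206] [ 2.11401029e-04 -3.28188804e-01  9.44581186e-01  7.64508463e-03] [-7.85810836 24.41180094  9.78736076]
```

View pics/wrist12.png

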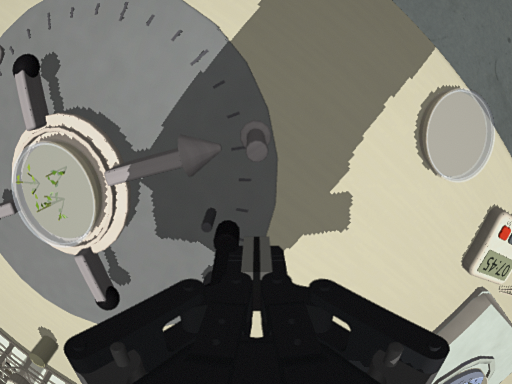

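The lever is firmly on its stop: force rose to 25 N with no more motion. Backing off.

>>> servo_tool:
  increments:
    - {"claw": 1,"x": -0.2,"y": 0.35,"z": 0,"ax": 0,"ay": 0,"az": 0}
    - {"claw": 1,"x": -0.3,"y": 0.4,"z": 0,"ax": 0,"ay": 0,"az": 0}
    - {"claw": 1,"x": 0,"y": 0,"z": 0.8,"ax": 0,"ay": 0,"az": 0}
    - {"claw": 1,"x": 0,"y": 0,"z": 0.9,"ax": 0,"ay": 0,"az": 0}
    - {"claw": 1,"x": 0,"y": 0,"z": 0.9,"ax": 0,"ay": 0,"az": 0}

```text
clock: 10.25
tcp_pos: [0.4886, 0.1073, 0.1088]
orientation: [-0.001, -0.327, 0.945, -0.0]
wrist_force: [1.4, -0.7, -0.6]
finger_gap: 0.0002
```

>>> servo_tool:
  increments:
    - {"claw": 1,"x": -0.3,"y": 0.9,"z": 0.9,"ax": 0,"ay": 0,"az": 0}
    - {"claw": 1,"x": -0.3,"y": 0.9,"z": 0.9,"ax": 0,"ay": 0,"az": 0}
    - {"claw": 1,"x": -0.3,"y": 0.9,"z": 0.9,"ax": 0,"ay": 0,"az": 0}
    - {"claw": 1,"x": -0.3,"y": 0.9,"z": 0.5,"ax": 0,"ay": 0,"az": 0}
    - {"claw": 1,"x": -0.3,"y": 0.9,"z": 0,"ax": 0,"ay": 0,"az": 0}

```text
clock: 10.75
tcp_pos: [0.4526, 0.2208, 0.1906]
orientation: [0.002, -0.326, 0.945, -0.0]
wrist_force: [0.6, 0.7, -0.2]
finger_gap: -0.0001
```

>>> servo_tool:
  increments:
    - {"claw": 1,"x": -0.4,"y": 0.9,"z": 0,"ax": 0,"ay": 0,"az": 0}
    - {"claw": 1,"x": -0.4,"y": 0.9,"z": 0,"ax": 0,"ay": 0,"az": 0}
    - {"claw": 1,"x": -0.4,"y": 0.9,"z": 0,"ax": 0,"ay": 0,"az": 0}
    - {"claw": 1,"x": 0,"y": 0,"z": 0,"ax": 0,"ay": 0,"az": 0}
    - {"claw": 1,"x": 0,"y": 0,"z": 0,"ax": 0,"ay": 0,"az": 0}

```text
clock: 11.25
tcp_pos: [0.4215, 0.2873, 0.1882]
orientation: [-0.0, -0.328, 0.945, -0.0]
wrist_force: [0.3, -0.1, 0.5]
finger_gap: -0.0002
```

Run:
```python
from h import *
s=env.get_state();print(s['clock'],s['tcp_pos'],s['wrist_force'])
for n in("scene","top"):
    cv2.imwrite(f"pics/{n}13.png",env.read_camera(n)[:,:,::-1])
t=cv2.imread("pics/top13.png")[150:270,200:340]
cv2.imwrite("pics/topc13.png",cv2.resize(t,None,fx=5,fy=5,interpolation=cv2.INTER_CUBIC))
```

```text
11.25 [0.42152996 0.2873225  0.18820801] [ 0.25150701 -0.1029565   0.46113254]
```

View pics/topc13.png

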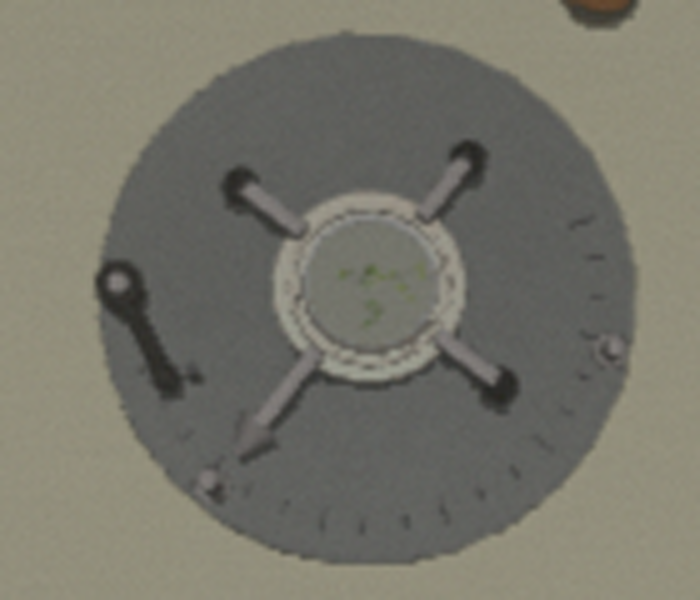

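View pics/scene13.png

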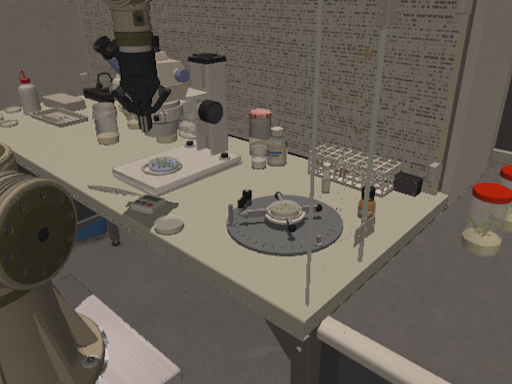

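Run:
```python
from h import *
r=lambda c,z:ray("top",crop(*c),z)
A=r((239,185),.031);B=r((500,387),.031);C=r((468,158),.031);T=r((243,460),.031)
M=(A+B)/2;print(M)
f=lambda v:np.degrees(np.arctan2(v[1],v[0]))
print("A-B",f(A-B)+0, "C",f(C-M)+180,"tip",f(T-M),np.hypot(*(T-M)[:2]))
for n,c,z in(("top",(208,479),.056),("base",(213,490),.010),("top2",(210,482),.056)):print(n,f(r(c,z)-M),np.hypot(*(r(c,z)-M)[:2]))
P=r((118,282),.044);E=r((171,384),.040);print("lever",f(E-P)%360,np.hypot(*(E-P)[:2]),"start",f(r((69,374),.04)-P))
print("stop",r((196,376),.038))
```

```text
[ 0.53963562 -0.01524782  0.031     ]
A-B 50.614353384852706 C 140.88730985578036 tip 143.276140367581 0.09680678687080273
top 140.26534226480194 0.11370748198931775
base 141.06822438771556 0.11470354464261412
top2 141.0115361272198 0.11418246097024912
lever 206.66518053395544 0.051026217530025855 start 151.05926048264666
stop [0.49916006 0.06278309 0.038     ]
```

The arrow looks good. The lever reads about 206.7° with its stop contact expected at about 208°, so I want a closer look at the lever and pin for any gap.

>>> servo_tool:
  increments:
    - {"claw": 1,"x": 0.3,"y": -0.9,"z": 0,"ax": 0,"ay": 0,"az": -0.9}
    - {"claw": 1,"x": 0.3,"y": -0.9,"z": 0,"ax": 0,"ay": 0,"az": -0.9}
    - {"claw": 1,"x": 0.3,"y": -0.9,"z": 0,"ax": 0,"ay": 0,"az": -0.9}
    - {"claw": 1,"x": 0.3,"y": -0.9,"z": 0,"ax": 0,"ay": 0,"az": -0.9}
    - {"claw": 1,"x": 0,"y": 0,"z": 0,"ax": 0,"ay": 0,"az": 0}

```text
clock: 11.85
tcp_pos: [0.453, 0.1945, 0.1883]
orientation: [0.0, -0.079, 0.997, -0.0]
wrist_force: [0.6, 0.0, 0.5]
finger_gap: -0.0003
```

Run:
```python
from h import *
s=env.get_state();print(s['clock'],s['tcp_pos'],s['wrist_force'])
cv2.imwrite("pics/wrist14.png",env.read_camera("wrist")[:,:,::-1])
```

```text
11.85 [0.45303608 0.19447344 0.18833686] [0.61356181 0.03728906 0.52963193]
```

View pics/wrist14.png

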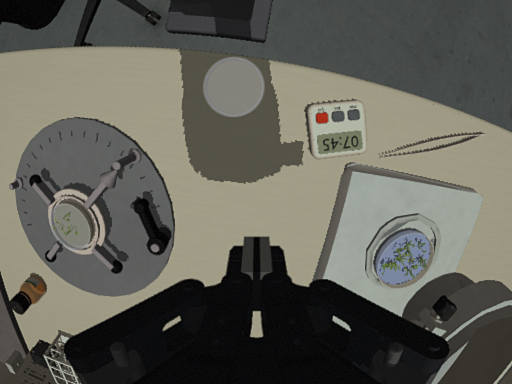

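Run:
```python
from h import *
t=cv2.imread("pics/wrist14.png")[130:280,80:200]
cv2.imwrite("pics/wc14.png",cv2.convertScaleAbs(cv2.resize(t,None,fx=4,fy=4,interpolation=cv2.INTER_CUBIC),alpha=2))
```

```text
(no output)
```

View pics/wc14.png

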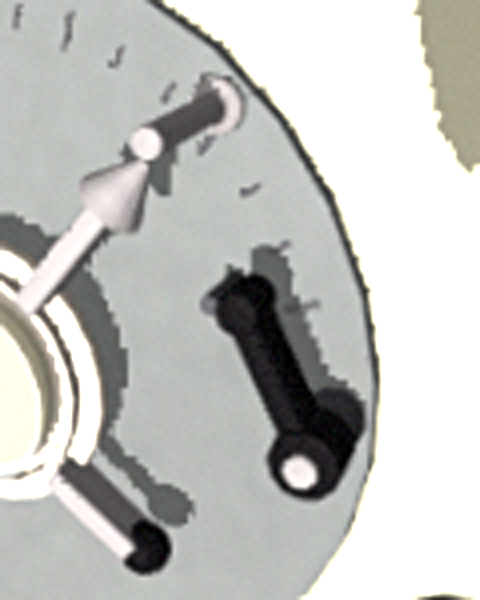

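The pin top sits hard against the lever's round end: about 9.7 mm between centres, where contact is 9.5 mm. The arrow points at the tall post. Handing in.

```bash
python3 -c "
from workcell import env
print(env.hand_in())"
```

```text
the job is handed in; nothing more can be done
None
```

I pushed the turntable's pointer arm clockwise about 56° with the closed fingertips until the arrow pointed at the tall post. Then I pushed the lock lever anticlockwise about 56° onto its stop pin, backed clear, and handed in at about 12 s of the 51 s allowed.

**Arrow:** it bears 140.6–140.9° and the tall post 140.3–141.0°, from the wrist and top cameras, so it is off by about 0.5° or less. One coarse reading of the arrow tip from the top camera gave 143.3°. I discounted it because the spoke ends in the same picture read 140.6° and 140.9°.

**Lever:** the force rose to about 25 N with no further motion. The last close-up shows its round end against the stop pin, about 9.7 mm between centres where 9.5 mm is contact. It turned about 56°, less than the 1.2 rad (69°) lock angle, so it probably started about 0.2 rad past zero.

**Left alone:** I did not touch the dish on the turntable. The bottle, flat dish and vial still looked in place in the last pictures, though I did not measure them. The arm was clear of everything at hand-in.

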